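# Clamp the board in the jig and show where the hole goes

## Task

The board is to be drilled at its black X. Without gripping or lifting it, push the board home so that its long edge sits flat against the jig's fence, then swing the toggle clamp shut by pushing its bar or red lever until the rubber foot is down on the board. Then show where the hole goes: point straight down at the X with the fingertips two to three centimetres above it, touching nothing, stay there for two seconds, and finish while still pointing; leave the other things on the bench where they are.

Things in the scene. Friction and masses are not known exactly. Their poses are not given: they have to be found in the camera images.
- clamp_jig: wooden jig fixed to the bench: base 110 x 200 x 15 mm, fence strip along its far long edge, steel toggle clamp with red lever. Origin: centre of the base's underside; own x points across the base to the fence, y along the fence (robot's left), z up. Fence face: plane x = 36 mm, top 35 mm above the bench. Clamp bracket: x -25 to 9, y -62 to -38 mm, 54 mm high.
- fence_face (a point): mid-length point of the fence face that the board must sit against, 25 mm above the bench; same axes as the jig.
- clamp_jig_lever (a joint): clamp angle, rad: bar and red lever turn as one about a hinge along the jig's x at jig y = -50, z = 46 mm. 1.48: wide open (bar upright, lever lying to -y); towards 0 the bar comes down over the board (towards +y) and the lever stands up. The foot meets the 16 mm board at about 0.15 and stops there. No spring; light friction (0.05 N m) leaves it where put: about 1 N on the bar moves it.
- clamp_foot (a point): middle of the underside of the clamp's round foot (15 mm across), which hangs under the bar 90 mm out from the hinge and 27 mm below the hinge line when the bar is level; moves with the clamp. A bolt of 7 mm stands 8 mm out of the bar above it.
- clamp_bar_end (a point): outer end of the clamp bar (12 mm wide in jig x, 7 mm thick), on the bar's upper or back face, the face to push on to close it: 98 mm out from the hinge and 3.5 mm off the hinge line, at jig x = -8 mm; moves with the clamp.
- lever_handle_tip (a point): free end of the red lever, 74 mm from the hinge at a right angle to the bar; moves with the clamp.
- board: loose pale board 60 x 210 x 16 mm, about 0.125 kg, lying flat on the jig's base (underside 15 mm above the bench), left end overhanging. Origin: centre of its underside; own x across it (to the fence), y along it, z up. It starts 12 to 24 mm short of the fence (at mid-length), a little askew; home, its far long edge lies on the fence face and its centre is at jig x = 6 mm.
- mark (a point): centre of the black X (about 26 mm strokes) drawn on the board's upper face, 45 mm from the board's centre towards its left, overhanging end and 2 mm off its centre line; axes as the board.
- screwdriver: loose bystander: screwdriver with dark handle, 29 x 181 x 28 mm, on the bench; origin at its middle, underneath.
- pencil: loose bystander: green pencil, 7 x 123 x 7 mm, on the bench; origin at its middle, underneath.
- try_square: loose bystander: try square with steel blade and wooden stock, 222 x 110 x 17 mm; origin at its middle, underneath.
- blue_carton: loose bystander: small blue carton, 56 x 90 x 35 mm; origin at the centre of its underside.
- yellow_carton: loose bystander: small yellow carton, 62 x 100 x 42 mm; origin at the centre of its underside.
- spring_clamp: loose bystander: black spring clamp with orange tips, lying, 71 x 120 x 22 mm; origin at its middle, underneath.
- glue_bottle: loose bystander: white glue bottle with a red nozzle, standing, 68 mm across and 210 mm high; origin at the centre of its underside.

How it is judged (in metres and radians):
On the way, in this order (a step that is already met when the one before it is completed fails the run):
1. the board is pushed home, flat against the fence (x of board in the frame of clamp_jig between 0.002 and 0.01 m and y of board in the frame of clamp_jig between 0.04 and 0.12 m and z of board in the frame of clamp_jig between 0.012 and 0.019 m and angle between the y axis of board and the y axis of clamp_jig, either way round below 0.04 rad), for 0.2 s.
2. the clamp is shut with its foot down on the board, the board still home (all of step 1 and value of joint clamp_jig_lever below 0.18 rad), for 0.2 s.
3. the fingertips point straight down at the X without touching, and dwell (all of step 2 and horizontal distance between the grasp point and mark below 0.012 m and z of the grasp point in the frame of mark between 0.023 and 0.07 m and contact force between the fingers and board below 0.05 N), for 1.5 s.
At the end, for the whole second after the job is handed in: Board flat on the jig, within 4 mm of the fence and parallel to it within 0.04 rad; clamp joint below 0.18; the gripper still points at the X without touching: grasp point (19 mm behind the fingertips) within 12 mm of it sideways and 23 to 70 mm above it (all of step 3 and linear speed of board below 0.01 m/s).
It fails at once if the board is lifted or tipped off the jig (z of board in the frame of clamp_jig above 0.027 m or z of board in the frame of clamp_jig below 0.008 m or angle between board's own z axis and vertical above 0.15 rad).
It fails at once if another thing on the bench is moved by more than 2 cm or the glue bottle is tipped (distance of any of screwdriver, pencil, try_square, blue_carton, yellow_carton, spring_clamp, glue_bottle from where it was at the start of the episode above 0.02 m or angle between glue_bottle's own z axis and vertical above 0.3 rad).
It also fails if it takes over 53 s, if anything falls off the work surface, if the arm or the gripper's body presses on something with over 40 N, if the wrist force passes 120 N, or if a joint passes its speed limit or range.

## Robot

A 7-joint arm with a two-finger parallel gripper is mounted at the origin on the work surface; the furniture and walls round the work are solid. World frame = base frame: x ahead of the robot, y to its left, z up, the work surface at z = 0. Lengths are in mm, angles in rad, forces in N, time in s.
With the tool pointing down it reaches from about 400 to 750 mm from the base axis. Payload 19.5 kg.
Tool frame: the origin (TCP) lies midway between the tips of the shut fingers; the grasp point (between the pads) lies 19 mm behind it; z points along the fingers, y is the line along which they close (so a half turn about z gives the same grasp; the last joint's range is limited). The gripper opens to 85 mm and grips with 20 to 120 N. Pads are 22 mm wide; open, the fingers measure 114 mm over their backs; the gripper's body (76 mm by 85 mm) begins 54 mm behind the grasp point. The pads swing forward as they close: fully open they stand 13 mm farther back than shut.
Start: joints at [1.219, 0.707, -0.028, 1.485, 0.022, 0.951, -0.075], TCP at [175.292, -547.602, 231.268] pointing down, gripper open.
Joint ranges: [-2.71, 2.71], [-0.32, 2.16], [-1.57, 1.52], [0, 2.45], [-1.46, 4.6], [0, 2.02], [-2.83, 2.83]. Speed limits (rad/s): [1.89, 1.89, 2.57, 2.57, 3.01, 3.01, 3.01].

## Interface

Orientations are given as a unit quaternion [w, x, y, z].
In Python, from rig import env gives the robot as it stands.
- The arm moves only by the tool jog_arm, never from a script. Its argument "increments" is one flat list of numbers, 7 for each row, row after row: the closure, from -1 (fully open) to 1 (shut), then the shift along the tool's x, y, z in units of 2 cm (1.0 is 2 cm), then the turn, a rotation vector about the tool's x, y, z in units of 120 degrees (1.0 is 120 degrees). In form: [gripper, dx, dy, dz, rx, ry, rz, gripper, dx, dy, dz, rx, ry, rz, ...]. A call has 1 to 8 rows; each row shifts and turns the commanded pose from where the row before left it, along the tool's axes as they then stand; what a row does not reach is not made up. A row lasts 1/8 s, in which the tool goes at most 62.5 mm and 10.7 degrees, less where a joint would pass 70% of its speed; a pose out of reach is approached as far as the arm can. A call with a number of a shift or a turn outside -1 to 1 is refused whole. A call with a gripper value outside its range is refused whole. The fingers move at their own pace and stop on an object; "force" is the grip in N (left out, the last holds). Time passes only in rows, so rows that do not move let the fingers close. It gives the time, the measured TCP pose, the force, the opening and the grip force at its end, in the units of the state.
- env.sense(): the state, without advancing time (a new reading comes with each control period).
- env.capture(name): name is "side" or "top" or "wrist"; returns the picture (420x560x3 uint8, red, green, blue); there is no depth.
- env.get_calibration(name): a dict with "intrinsics" (3x3 intrinsics, pixels), "R" (3x3) and "t" (3): a world point X has camera coordinates R X + t. Camera axes: x right, y down, z forward; pixel columns grow to the right and rows downward; lengths in mm; the calibration is good to about 2 mm. A picture is of the moment at which its call begins: read the wrist's pose just before it. get_calibration takes no time and is no camera call; for the wrist camera it gives the pose at the moment of the call.
- env.hand_in(): hands the job in; it is judged then, once.
The state is a dict: "clock": time; "q": joint angles; "qd": joint speeds; "joint_efforts": joint torques, N m; "position": TCP position; "eef_rot": TCP orientation; "force": force on the tool from outside, world axes, zero at the start; "torque": the same for the moment, N m; "gripper_width": finger opening in mm; "finger_force": force on a finger pad.
Only numpy, scipy, OpenCV 4.12 (cv2) and the standard library are available. Lean on these libraries where they do the work, as an engineer would, in place of code of your own. Each camera call takes 0.05 s, during which the arm holds its last target. There are 200 camera calls.

## Working session

There is one attempt and no reset: what is moved stays moved. The work goes in short steps, Python scripts to look and compute and a tool call to move; the robot and the scene stay as the last step left them, time stands still between calls to the robot, and variables do not carry over. Pictures are saved under pics/ and viewed, at most 10 in all, crops included, and the job is handed in when it is done.

Besides the shell and the picture viewer there is one more tool, called after "Emit:" as name(argument=value, ...) on one line, values as JSON. jog_arm: Moves the arm, as the interface text tells. Shifts and turns lie within -1 to 1; 1 stands for 2 cm of shift or 120 degrees of turn. Its arguments: {"type":"object","properties":{"increments":{"type":"array"},"force":{"type":"number"}},"required":["increments"]}

```bash
mkdir -p pics; python3 - <<'E'
from rig import env
import cv2
s=env.sense();print(s['clock'],s['position'],s['eef_rot'],s['gripper_width'])
for n in('top','side'):
    cv2.imwrite(f'pics/{n}0.png',env.capture(n)[:,:,::-1])
    c=env.get_calibration(n);print(n,c)
E
```

```text
0.0 [ 175.21319284 -547.36549419  230.81473761] [-5.56108912e-04  9.88025947e-01  1.54286766e-01 -1.12010598e-04] 85.11032831338875
top {'intrinsics': array([[474.80597493,   0.        , 278.38610452],
       [  0.        , 474.80597493, 212.2551782 ],
       [  0.        ,   0.        ,   1.        ]]), 'R': array([[-2.84606390e-02, -9.99593091e-01, -1.90906771e-03],
       [-9.97800819e-01,  2.85238796e-02, -5.98323741e-02],
       [ 5.98624818e-02,  2.02001724e-04, -9.98206613e-01]]), 't': array([  99.14221448,  418.20497463, 1335.11756673])}
side {'intrinsics': array([[438.17789955,   0.        , 271.81582738],
       [  0.        , 438.17789955, 209.0927711 ],
       [  0.        ,   0.        ,   1.        ]]), 'R': array([[-0.99932712, -0.03367216, -0.01454291],
       [-0.00888835,  0.60699826, -0.79465346],
       [ 0.03558522, -0.79398948, -0.60688911]]), 't': array([ 445.69550524,   25.7884979 , 1242.64568126])}
```

View pics/top0.png

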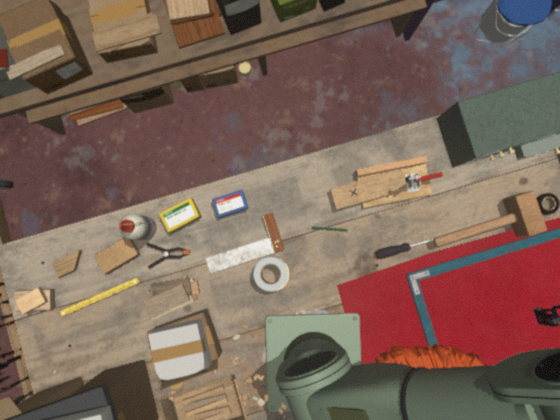

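View pics/side0.png

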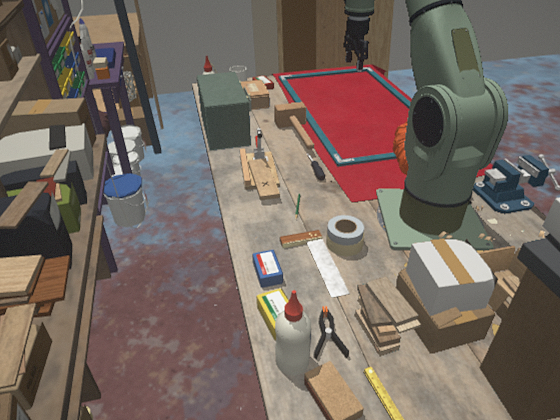

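The top view shows the jig near (385,183), with the fence at the top, the clamp at about (412,182), its lever to the right, and the X near (353,192). I'll enlarge that area.

```bash
python3 - <<'E'
import cv2,numpy as np
a=cv2.imread('pics/top0.png')[145:225,320:450]
b=cv2.imread('pics/side0.png')[120:205,225:300]
A=cv2.resize(a,None,fx=6,fy=6,interpolation=cv2.INTER_CUBIC)
cv2.imwrite('pics/c1.png',A)
cv2.imwrite('pics/c2.png',cv2.resize(b,None,fx=7,fy=7,interpolation=cv2.INTER_CUBIC))
E
```

```text
(no output)
```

View pics/c1.png

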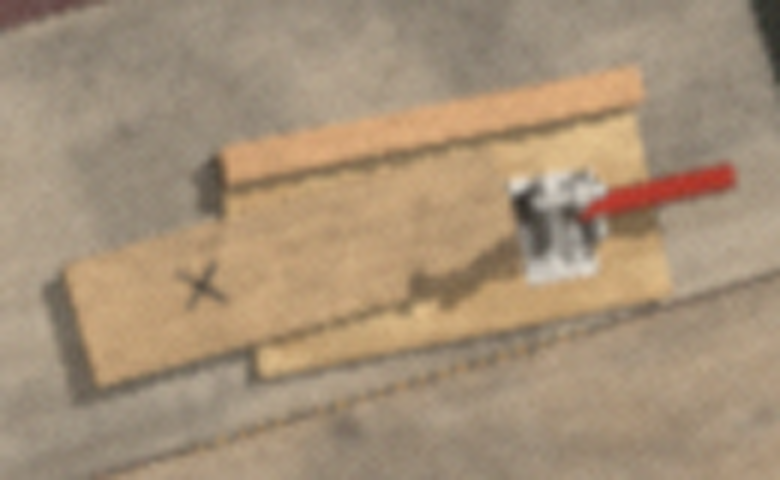

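View pics/c2.png

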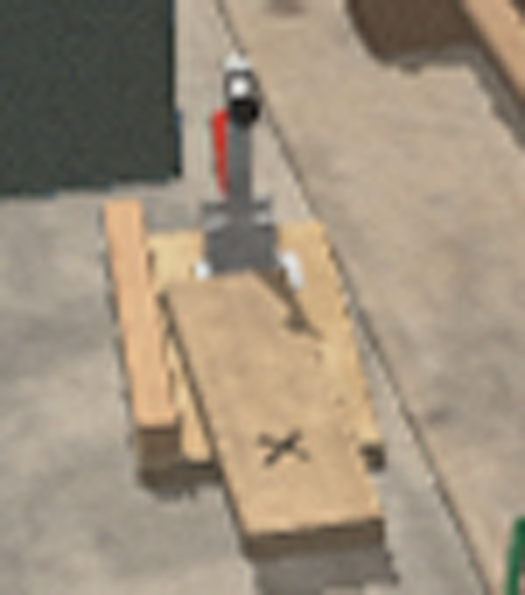

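```bash
cat > h.py <<'E'
import numpy as np
from rig import env
def ray(cal,u,v,z):
    K,R,t=np.array(cal['intrinsics']),np.array(cal['R']),np.array(cal['t'])
    d=R.T@np.linalg.inv(K)@[u,v,1];c=-R.T@t
    return c+d*(z-c[2])/d[2]
def proj(cal,X):
    p=np.array(cal['intrinsics'])@(np.array(cal['R'])@X+cal['t']);return p[:2]/p[2]
E
python3 - <<'E'
from h import *
T=env.get_calibration('top');S=env.get_calibration('side')
P={}
for n,u,v,z in[('fTL',222,147,35),('fTR',640,69,35),('fBR',645,103,35),('fBL',226,187,35),('bBL',260,376,15),('bBR',670,298,15),('bdTL',68,268,31),('bdBL',100,387,31),('bdBmid',255,347,31),('bdB2',405,305,31),('X',202,286,31)]:
    P[n]=ray(T,u/6+320-.4,v/6+145-.4,z);print(n,P[n].round(1))
for n,u,v,z in[('sfBL',178,428,35),('sfTR?',105,203,35),('sX',283,448,31),('bdTL',243,533,31),('bdBL',383,517,31),('bdTR',163,290,31)]:
    print(n,ray(S,u/7+225-.4,v/7+120-.4,z).round(1))
for a,b in[('fTL','fTR'),('fBL','fBR'),('bBL','bBR'),('bdBL','bdB2')]:
    d=P[a]-P[b];print(a,np.degrees(np.arctan2(-d[0],d[1])),np.hypot(*d[:2]))
E
```

```text
fTL [ 534.5 -135.6   35. ]
fTR [ 565.6 -332.6   35. ]
fBR [ 549.5 -334.2   35. ]
fBL [ 515.6 -136.8   35. ]
bBL [ 428.  -152.8   15. ]
bBR [ 459.4 -348.    15. ]
bdTL [480.2 -62.1  31. ]
bdBL [424.  -75.1  31. ]
bdBmid [ 440.6 -148.1   31. ]
bdB2 [ 458.3 -218.9   31. ]
X [ 469.9 -124.5   31. ]
sfBL [ 516.9 -132.5   35. ]
sfTR? [ 567.3 -330.4   35. ]
sX [ 470.4 -123.3   31. ]
bdTL [484.3 -59.5  31. ]
bdBL [425.8 -71.9  31. ]
bdTR [ 533.1 -255.3   31. ]
fTL 8.982324989212286 199.44214163668255
fBL 9.743161662934508 200.3208842232021
bBL 9.140821228308814 197.75398586435472
bdBL 13.417187323712715 147.87693433202435
```

Emit:
jog_arm(increments=[-1, 0, 0, 0, 0, 0, 0.07, -1, 0.81, -0.9, 0, 0, 0, 0, -1, 0.81, -0.9, 0, 0, 0, 0, -1, 0.81, -0.9, 0, 0, 0, 0, -1, 0.81, -0.9, 0, 0, 0, 0, -1, 0.81, -0.9, 0, 0, 0, 0, -1, 0.81, -0.9, 0, 0, 0, 0, -1, 0.81, -0.9, 0, 0, 0, 0])

```text
clock: 1.1
position: [267.0, -404.1, 231.1]
eef_rot: [-0.0, 0.997, 0.081, -0.0]
force: [1.4, -0.9, 0.2]
gripper_width: 85.8
finger_force: 0.0
```

Emit:
jog_arm(increments=[-1, 0.81, -0.9, 0, 0, 0, 0, -1, 0.81, -0.9, 0, 0, 0, 0, -1, 0.81, -0.9, 0, 0, 0, 0, -1, 0.81, -0.9, 0, 0, 0, 0, -1, 0.81, -0.9, 0, 0, 0, 0, -1, 0.81, -0.9, 0, 0, 0, 0, -1, 0.81, -0.9, 0, 0, 0, 0, -1, 0.81, -0.9, 0, 0, 0, 0])

```text
clock: 2.1
position: [371.5, -241.0, 231.2]
eef_rot: [-0.0, 0.997, 0.081, -0.0]
force: [-0.6, 0.2, 0.5]
gripper_width: 85.7
finger_force: 0.0
```

Emit:
jog_arm(increments=[-1, 0.81, -0.9, 0, 0, 0, 0, -1, 0.81, -0.9, 0, 0, 0, 0, -1, 0.81, -0.9, 0, 0, 0, 0, -1, 0, 0, 0, 0, 0, 0, -1, 0, 0, 0, 0, 0, 0])

```text
clock: 2.72
position: [410.0, -181.0, 231.2]
eef_rot: [0.0, 0.997, 0.081, -0.0]
force: [0.2, 0.9, -0.6]
gripper_width: 85.0
finger_force: 0.0
```

```bash
python3 - <<'E'
from h import *
import cv2
c=env.get_calibration('wrist');im=env.capture('wrist')[:,:,::-1].copy()
np.save('wc.npy',c,allow_pickle=True)
a=np.radians(9.3);C=np.array([497,-242,0])
J=lambda x,y,z:C+[x*np.cos(a)-y*np.sin(a),x*np.sin(a)+y*np.cos(a),z]
for p in[(36,100,35),(36,-100,35),(-55,100,15),(-55,-100,15),(-8,-50,46),(-8,75,15)]:
    q=proj(c,J(*p));print(p,q.round())
    if 0<q[0]<560 and 0<q[1]<420: cv2.circle(im,tuple(int(v) for v in q),3,(255,0,255),1)
cv2.imwrite('pics/w1.png',im)
E
```

```text
(36, 100, 35) [256.  76.]
(36, -100, 35) [460.  76.]
(-55, 100, 15) [259. 166.]
(-55, -100, 15) [438. 166.]
(-8, -50, 46) [408. 122.]
(-8, 75, 15) [282. 123.]
```

View pics/w1.png

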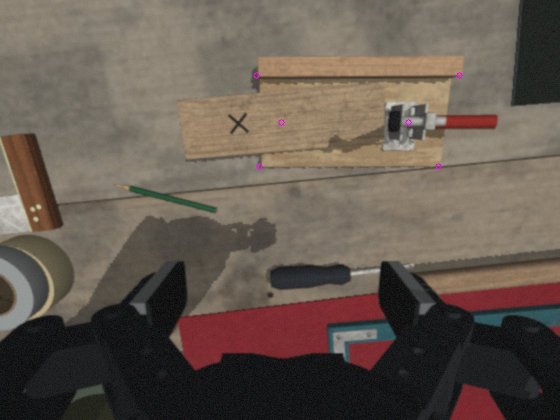

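The wrist view shows the jig within about 3 mm of my fit. The X is at (238,123), and the board's near edge runs through about (188,158). Next I go down behind the board.

Emit:
jog_arm(increments=[-1, 0, 0, 1, 0, 0, 0, -1, 0, 0, 1, 0, 0, 0, -1, 0, 0, 1, 0, 0, 0, -1, 0, 0, 1, 0, 0, 0, -1, 0, 0, 1, 0, 0, 0, -1, 0, 0, 1, 0, 0, 0, -1, 0, 0, 1, 0, 0, 0, -1, 0, 0, 1, 0, 0, 0])

```text
clock: 3.78
position: [410.1, -181.2, 70.7]
eef_rot: [0.0, 0.997, 0.081, 0.0]
force: [0.3, 0.0, 0.2]
gripper_width: 85.5
finger_force: 0.0
```

Emit:
jog_arm(increments=[-1, 0, 0, 1, 0, 0, 0, -1, 0, 0, 1, 0, 0, 0, -1, 0, 0, 0.8, 0, 0, 0, -1, 0, 0, 0.35, 0, 0, 0, -1, 0, 0, 0, 0, 0, 0, -1, 0, 0, 0, 0, 0, 0])

```text
clock: 4.53
position: [410.5, -180.7, 8.8]
eef_rot: [0.0, 0.997, 0.081, 0.0]
force: [-0.6, 0.0, -0.1]
gripper_width: 85.4
finger_force: 0.0
```

Now I push towards the fence: 30 mm gently, then check.

Emit:
jog_arm(increments=[-1, 0.5, 0, 0, 0, 0, 0, -1, 0.3, 0, 0, 0, 0, 0, -1, 0.2, 0, 0, 0, 0, 0, -1, 0.2, 0, 0, 0, 0, 0, -1, 0.2, 0, 0, 0, 0, 0, -1, 0.1, 0, 0, 0, 0, 0, -1, 0, 0, 0, 0, 0, 0])

```text
clock: 5.4
position: [440.0, -175.7, 8.3]
eef_rot: [-0.0, 0.997, 0.081, 0.0]
force: [-0.3, 0.7, -0.9]
gripper_width: 85.2
finger_force: 0.0
```

```bash
python3 - <<'E'
from h import *
import cv2
print(env.sense()['force'],env.sense()['finger_force'])
w=env.capture('wrist')[:,:,::-1];t=env.capture('side')[:,:,::-1][120:205,225:300]
t=cv2.resize(t,None,fx=4.94,fy=4.94,interpolation=cv2.INTER_CUBIC)[:419]
w=cv2.resize(w,(420,315));W=np.zeros((419,420+t.shape[1],3),np.uint8);W[:315,:420]=w;W[:t.shape[0],420:]=t
cv2.imwrite('pics/p1.png',W)
E
```

```text
[-0.34171061  0.69993457 -0.86387039] 0.0
```

View pics/p1.png

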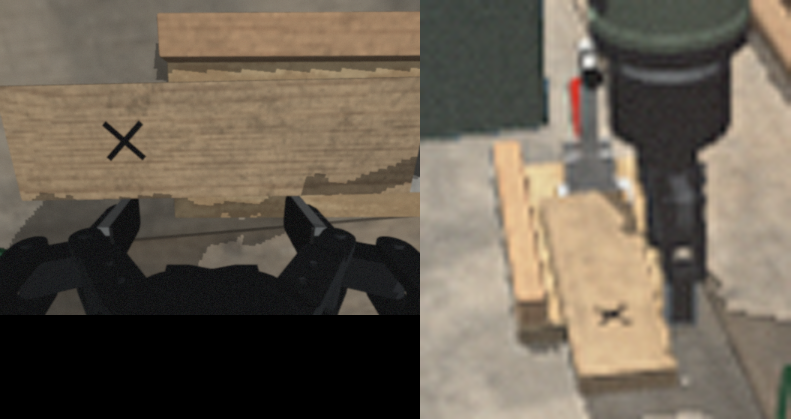

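The fingers have just reached the board's near edge, which is still askew, with a gap to the fence. I keep pushing.

Emit:
jog_arm(increments=[-1, 0.15, 0, 0, 0, 0, 0, -1, 0.15, 0, 0, 0, 0, 0, -1, 0.1, 0, 0, 0, 0, 0, -1, 0.1, 0, 0, 0, 0, 0, -1, 0, 0, 0, 0, 0, 0])

```text
clock: 6.12
position: [450.1, -174.0, 8.3]
eef_rot: [-0.0, 0.997, 0.082, 0.0]
force: [-0.1, -1.0, -0.3]
gripper_width: 85.7
finger_force: 0.0
```

Emit:
jog_arm(increments=[-1, 0.05, 0, 0, 0, 0, 0, -1, 0.05, 0, 0, 0, 0, 0, -1, 0, 0, 0, 0, 0, 0])

```text
clock: 6.5
position: [451.1, -173.8, 8.3]
eef_rot: [-0.0, 0.997, 0.081, -0.001]
force: [-4.7, -1.7, 1.9]
gripper_width: 85.6
finger_force: 2.6
```

Emit:
jog_arm(increments=[-1, 0.06, 0, 0, 0, 0, 0, -1, 0, 0, 0, 0, 0, 0, -1, 0, 0, 0, 0, 0, 0])

```text
clock: 6.88
position: [451.1, -173.8, 8.2]
eef_rot: [-0.0, 0.997, 0.081, -0.002]
force: [-11.5, -2.1, 4.7]
gripper_width: 85.2
finger_force: 5.9
```

```bash
python3 - <<'E'
from h import *
import cv2
print(env.sense()['force'],env.sense()['finger_force'])
w=env.capture('wrist')[:,:,::-1];t=env.capture('side')[:,:,::-1][120:205,225:300]
t=cv2.resize(t,None,fx=4.94,fy=4.94,interpolation=cv2.INTER_CUBIC)[:419]
w=cv2.resize(w,(420,315));W=np.zeros((419,420+t.shape[1],3),np.uint8);W[:315,:420]=w;W[:t.shape[0],420:]=t
cv2.imwrite('pics/p2.png',W)
E
```

```text
[-11.45275436  -2.09418976   4.70637925] 5.908812327543274
```

View pics/p2.png

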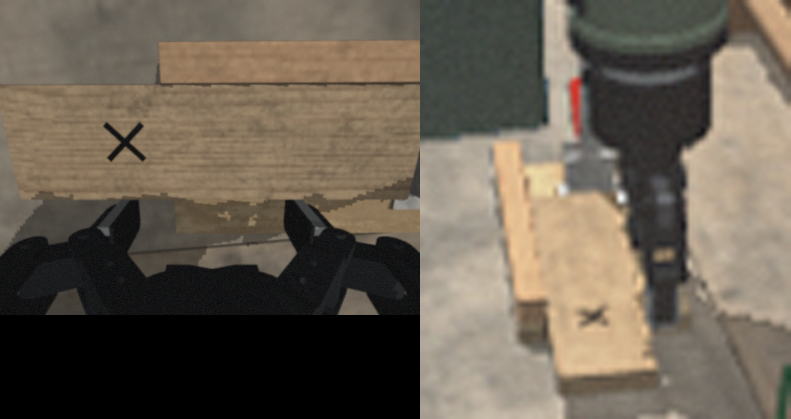

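The board sits flat along the fence, with the X at about (165,189) in full wrist pixels. I back off, go up, and move over behind the bar.

```bash
python3 - <<'E'
from h import *
print(ray(env.get_calibration('wrist'),165.5,189,31))
E
```

```text
[ 484.96958611 -122.84525974   31.        ]
```

Emit:
jog_arm(increments=[-1, -0.15, 0, 0, 0, 0, 0, -1, -0.3, 0, 0, 0, 0, 0, -1, -0.6, 0, 0, 0, 0, 0, -1, -0.95, 0, 0, 0, 0, 0, -1, 0, 0, -0.8, 0, 0, 0, -1, 0, 0, -1, 0, 0, 0, -1, 0, 0, -1, 0, 0, 0, -1, 0, 0, -1, 0, 0, 0])

```text
clock: 7.98
position: [413.9, -180.0, 85.8]
eef_rot: [0.0, 0.997, 0.082, 0.001]
force: [-0.2, 0.7, -0.3]
gripper_width: 85.9
finger_force: 0.0
```

Emit:
jog_arm(increments=[1, 0, 0, -1, 0, 0, 0, 1, 0, 0, -1, 0, 0, 0, 1, 0, 0, -1, 0, 0, 0, 1, 0, 0, -1, 0, 0, 0, 1, 0, 0, -1, 0, 0, 0, 1, 0, 0, -0.7, 0, 0, 0, 1, 0, 0, 0, 0, 0, 0])

```text
clock: 8.85
position: [413.9, -180.0, 199.5]
eef_rot: [0.0, 0.997, 0.082, 0.001]
force: [-1.1, -0.5, -0.5]
gripper_width: -0.2
finger_force: 0.0
```

Emit:
jog_arm(increments=[1, 0.41, 0.99, 0, 0, 0, 0, 1, 0.41, 0.99, 0, 0, 0, 0, 1, 0.41, 0.99, 0, 0, 0, 0, 1, 0.41, 0.99, 0, 0, 0, 0, 1, 0.41, 0.99, 0, 0, 0, 0, 1, 0.41, 0.99, 0, 0, 0, 0, 1, 0.41, 0.99, 0, 0, 0, 0, 1, 0.41, 0.99, 0, 0, 0, 0])

```text
clock: 9.85
position: [504.2, -326.0, 197.8]
eef_rot: [-0.0, 0.997, 0.082, -0.0]
force: [-0.0, 0.5, -0.2]
gripper_width: 0.2
finger_force: 0.0
```

Emit:
jog_arm(increments=[1, 0, 0, 0, 0, 0, 0, 1, 0, 0, 0, 0, 0, 0])

```text
clock: 10.1
position: [503.7, -325.1, 197.9]
eef_rot: [-0.0, 0.997, 0.082, -0.0]
force: [0.3, -0.0, 0.0]
gripper_width: 0.0
finger_force: 0.0
```

```bash
python3 - <<'E'
from h import *
import cv2
s=env.sense();print(s['position'],s['gripper_width'])
a=np.radians(9.3);C=np.array([497.5,-245,0]);d=s['position']-C
print('jig',d[0]*np.cos(a)+d[1]*np.sin(a),-d[0]*np.sin(a)+d[1]*np.cos(a))
w=env.capture('wrist')[:,:,::-1];t=env.capture('side')[:,:,::-1][90:205,210:310]
t=cv2.resize(t,None,fx=3.6,fy=3.6,interpolation=cv2.INTER_CUBIC)[:419]
w=cv2.resize(w,(420,315));W=np.zeros((419,420+t.shape[1],3),np.uint8);W[:315,:420]=w;W[:t.shape[0],420:]=t
cv2.imwrite('pics/p3.png',W)
c=env.get_calibration('wrist');print(ray(c,0,0,31))
E
```

```text
[ 503.73729647 -325.06171906  197.91595234] 0.01136258672112182
jig -6.7829680478599474 -80.0173360610736
[630.64042663 -60.35481427  31.        ]
```

View pics/p3.png

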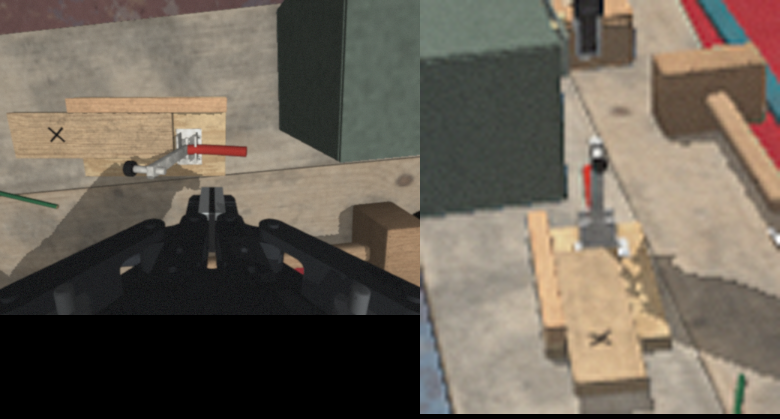

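Emit:
jog_arm(increments=[1, -0.05, 0, 1, 0, 0, 0, 1, 0, 0, 1, 0, 0, 0, 1, 0, 0, 1, 0, 0, 0, 1, 0, 0, 0.7, 0, 0, 0, 1, 0, 0, 0.4, 0, 0, 0, 1, 0, 0, 0, 0, 0, 0])

```text
clock: 10.95
position: [503.0, -325.7, 116.2]
eef_rot: [-0.0, 0.997, 0.082, -0.0]
force: [-0.1, -1.0, 0.2]
gripper_width: -0.3
finger_force: 0.0
```

Emit:
jog_arm(increments=[1, 0, -0.46, 0, 0, 0, 0, 1, 0, -0.46, 0, 0, 0, 0, 1, 0, -0.48, 0.07, 0, 0, 0, 1, 0, -0.48, 0.11, 0, 0, 0, 1, 0, -0.47, 0.21, 0, 0, 0, 1, 0, -0.46, 0.27, 0, 0, 0, 1, 0, 0, 0, 0, 0, 0])

```text
clock: 11.82
position: [493.7, -269.5, 102.6]
eef_rot: [-0.0, 0.997, 0.082, -0.0]
force: [1.1, -0.3, 0.6]
gripper_width: 0.2
finger_force: 0.0
```

Emit:
jog_arm(increments=[1, 0, -0.4, 0.34, 0, 0, 0, 1, 0, -0.35, 0.39, 0, 0, 0, 1, 0, -0.2, 0.3, 0, 0, 0, 1, 0, -0.17, 0.3, 0, 0, 0, 1, 0, -0.1, 0.25, 0, 0, 0, 1, 0, -0.1, 0.24, 0, 0, 0, 1, 0, 0, 0, 0, 0, 0])

```text
clock: 12.7
position: [489.5, -244.2, 66.3]
eef_rot: [-0.0, 0.997, 0.082, -0.0]
force: [1.0, -0.3, -0.7]
gripper_width: -0.2
finger_force: 0.0
```

Emit:
jog_arm(increments=[1, 0, -0.05, 0.15, 0, 0, 0, 1, 0, -0.03, 0.1, 0, 0, 0, 1, 0, 0, 0.08, 0, 0, 0, 1, 0, 0, 0, 0, 0, 0])

```text
clock: 13.2
position: [489.3, -242.7, 60.0]
eef_rot: [-0.0, 0.997, 0.081, -0.0]
force: [0.5, 0.4, -0.2]
gripper_width: -0.3
finger_force: 0.0
```

```bash
python3 - <<'E'
from h import *
import cv2
s=env.sense();print(s['position'],s['force'])
w=env.capture('wrist')[:,:,::-1];t=env.capture('side')[:,:,::-1][90:205,210:310]
t=cv2.resize(t,None,fx=3.6,fy=3.6,interpolation=cv2.INTER_CUBIC)[:419]
w=cv2.resize(w,(420,315));W=np.zeros((419,420+t.shape[1],3),np.uint8);W[:315,:420]=w;W[:t.shape[0],420:]=t
cv2.imwrite('pics/p4.png',W)
E
```

```text
[ 489.30041766 -242.7116165    59.9810665 ] [ 0.53241641  0.43993115 -0.17213327]
```

View pics/p4.png

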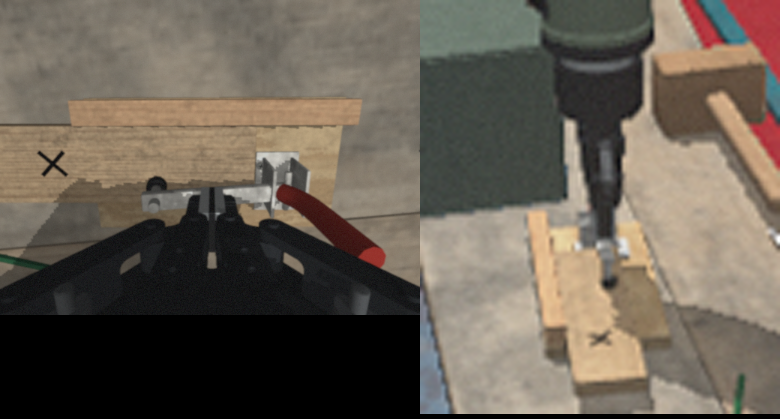

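The bar is almost down. I keep pressing in small steps until I feel the foot seat.

Emit:
jog_arm(increments=[1, 0, 0, 0.05, 0, 0, 0, 1, 0, 0, 0.05, 0, 0, 0, 1, 0, 0, 0, 0, 0, 0])

```text
clock: 13.68
position: [489.4, -242.7, 58.2]
eef_rot: [-0.0, 0.997, 0.082, 0.0]
force: [-0.5, 1.0, 5.5]
gripper_width: 0.4
finger_force: 2.2
```

Emit:
jog_arm(increments=[1, 0, 0, 0.05, 0, 0, 0, 1, 0, 0, 0.05, 0, 0, 0, 1, 0, 0, 0, 0, 0, 0])

```text
clock: 14.05
position: [489.5, -242.6, 57.4]
eef_rot: [0.0, 0.997, 0.082, 0.0]
force: [-6.7, 4.7, 31.7]
gripper_width: 0.1
finger_force: 15.6
```

The foot is seated at 31 N. I raise the tool and move over the X.

Emit:
jog_arm(increments=[1, 0, 0, -0.2, 0, 0, 0, 1, 0, 0, -0.8, 0, 0, 0, 1, 0, 0, -1, 0, 0, 0, 1, 0, 0, -1, 0, 0, 0, 1, 0, 0, 0, 0, 0, 0])

```text
clock: 14.68
position: [489.9, -243.1, 117.8]
eef_rot: [0.001, 0.997, 0.081, 0.001]
force: [-0.6, -0.0, -0.4]
gripper_width: 0.0
finger_force: 0.0
```

Emit:
jog_arm(increments=[1, 0.125, -0.99, 0, 0, 0, 0, 1, 0.125, -0.99, 0, 0, 0, 0, 1, 0.125, -0.99, 0, 0, 0, 0, 1, 0.125, -0.99, 0, 0, 0, 0, 1, 0.125, -0.99, 0, 0, 0, 0, 1, 0.125, -0.99, 0, 0, 0, 0, 1, 0, 0, 0, 0, 0, 0, 1, 0, 0, 0, 0, 0, 0])

```text
clock: 15.68
position: [484.7, -123.2, 116.0]
eef_rot: [0.0, 0.997, 0.082, -0.0]
force: [0.5, -0.6, 0.5]
gripper_width: 0.2
finger_force: 0.0
```

```bash
python3 - <<'E'
from h import *
import cv2
s=env.sense();p=s['position'];print(p,s['force'])
w=env.capture('wrist')[:,:,::-1].copy();c=env.get_calibration('wrist');S=env.get_calibration('side')
q=proj(c,np.array([p[0],p[1],31.]));print(q)
cv2.circle(w,tuple(int(v) for v in q),4,(255,0,255),1)
t=env.capture('side')[:,:,::-1].copy()[90:205,210:310]
t=cv2.resize(t,None,fx=3.6,fy=3.6,interpolation=cv2.INTER_CUBIC)[:419]
w=cv2.resize(w,(420,315));W=np.zeros((419,420+t.shape[1],3),np.uint8);W[:315,:420]=w;W[:t.shape[0],420:]=t
cv2.imwrite('pics/p5.png',W)
E
```

```text
[ 484.69806258 -123.17832377  115.99054353] [ 0.52429204 -0.58972042  0.52696943]
[282.11962317 216.35270665]
```

View pics/p5.png

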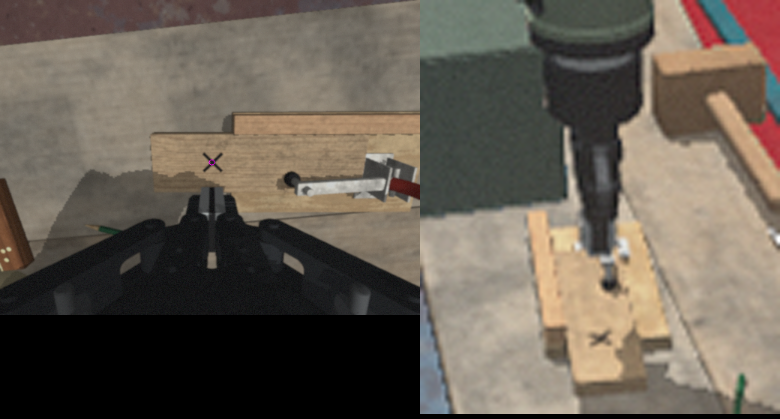

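The projected tool point (282,216) lies on the X, the board is still against the fence, and the bar is down. I lower to 25 mm above the X and dwell.

Emit:
jog_arm(increments=[1, 0, 0, 1, 0, 0, 0, 1, 0, 0, 1, 0, 0, 0, 1, 0, 0, 0.6, 0, 0, 0, 1, 0, 0, 0.4, 0, 0, 0, 1, 0, 0, 0, 0, 0, 0, 1, 0, 0, 0, 0, 0, 0, 1, 0, 0, 0, 0, 0, 0, 1, 0, 0, 0, 0, 0, 0])

```text
clock: 16.77
position: [485.0, -123.1, 56.3]
eef_rot: [0.0, 0.997, 0.082, 0.0]
force: [-0.4, -0.3, 0.3]
gripper_width: -0.2
finger_force: 0.0
```

Emit:
jog_arm(increments=[1, 0, 0, 0, 0, 0, 0, 1, 0, 0, 0, 0, 0, 0, 1, 0, 0, 0, 0, 0, 0, 1, 0, 0, 0, 0, 0, 0, 1, 0, 0, 0, 0, 0, 0, 1, 0, 0, 0, 0, 0, 0, 1, 0, 0, 0, 0, 0, 0, 1, 0, 0, 0, 0, 0, 0])

```text
clock: 17.77
position: [484.8, -123.1, 56.1]
eef_rot: [-0.0, 0.997, 0.081, -0.0]
force: [-0.1, 0.4, -0.0]
gripper_width: 0.1
finger_force: 0.0
```

Emit:
jog_arm(increments=[1, 0, 0, 0, 0, 0, 0, 1, 0, 0, 0, 0, 0, 0, 1, 0, 0, 0, 0, 0, 0, 1, 0, 0, 0, 0, 0, 0, 1, 0, 0, 0, 0, 0, 0, 1, 0, 0, 0, 0, 0, 0, 1, 0, 0, 0, 0, 0, 0, 1, 0, 0, 0, 0, 0, 0])

```text
clock: 18.77
position: [484.8, -123.1, 56.1]
eef_rot: [-0.0, 0.997, 0.081, -0.0]
force: [0.4, -0.3, -0.1]
gripper_width: -0.2
finger_force: 0.0
```

```bash
python3 -c "
from rig import env
print(env.hand_in())"
```

```text
the job is handed in; nothing more can be done
None
```

The job is handed in at about 19 s: the board was pushed home against the fence, the clamp was pressed shut onto it, and the gripper dwelt over two seconds 25 mm above the X, still pointing at hand-in; no verdict was returned.

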